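# Set the rim-forming tool's gap with a feeler blade

### The arm

A 7-joint arm with a two-finger parallel gripper is mounted at the origin on the work surface. World frame = base frame: x ahead of the robot, y to its left, z up, the work surface at z = 0. Lengths are in m, angles in rad, forces in N, time in s.
With the tool pointing down it reaches from about 0.425 to 0.875 m from the base axis. Payload 4.7 kg.
Tool frame: the origin (TCP) lies at the very end of the fingers, on their centre line; the grasp point (between the pads) lies 19 mm behind it (ctrl.grasp_offset is the distance from the TCP to the grasp point, in m); z points along the fingers, y is the direction in which the jaws open and shut (so a half turn about z gives the same grasp; the last joint's range is limited). The gripper opens to 87 mm and grips with 3 to 60 N. Pads are 19 mm wide; open, the fingers measure 117 mm over their backs; the gripper's body (75 mm by 190 mm) begins 51 mm behind the grasp point.
Start: joints at [1.234, 0.321, -0.07, 1.45, 0.023, 1.371, -0.057], TCP at [0.223, -0.61, 0.223] pointing down, gripper open.
Joint ranges: [-2.86, 2.86], [-0.3, 2.09], [-1.38, 1.24], [0.06, 2.45], [-1.56, 4.7], [0.09, 2.05], [-2.69, 2.69]. Speed limits (rad/s): [2.57, 2.57, 3.14, 3.14, 3.14, 3.14, 3.14].

### API

Orientations are given as a rotation vector (axis times angle).
In Python, from bench import ctrl gives the robot as it stands.
- The arm moves only by the shell command python3 -m creep 'ROWS' [FORCE]. ROWS is JSON, a list that holds one entry, the list of rows, each a list of 7 numbers: the opening, from 0 (shut) to 1 (fully open), then the shift along the tool's x, y, z in mm, then the turn, a rotation vector about the tool's x, y, z in rad. In form: [[[grip, dx, dy, dz, rx, ry, rz], ...]]. A call has 1 to 5 rows; each row is the pose to reach, as a shift and turn from the pose commanded when the call began, along the tool's axes at that moment; what a row does not reach only later rows make up. A row lasts 1/10 s, in which the tool goes at most 50 mm and 8.59 degrees, less where a joint would pass 70% of its speed; a pose out of reach is approached as far as the arm can. A call with a gripper value outside its range is refused whole. The fingers move at their own pace and stop on an object; FORCE is the grip in N (left out, the last holds). Time passes only in rows, so rows that repeat a pose let the fingers close. It gives the time, the measured TCP pose, the force and the opening at its end, in the units of the state.
- ctrl.get_state(): the state, without advancing time (a new reading comes with each control period).
- ctrl.get_image(name): name is "side" or "top"; returns the picture (384x512x3 uint8, red, green, blue); there is no depth.
- ctrl.camera_params(name): a dict with "K" (3x3 intrinsics, pixels), "k1" (the pictures are not rectified: a ray, as slopes to the right and down, at radius r is drawn at 1 + k1 r^2 times it, then the intrinsics apply), "pose" (4x4, takes a point from camera to world coordinates). Camera axes: x right, y down, z forward; pixel columns grow to the right and rows downward; lengths in m; the calibration is good to about 2 mm. A picture is of the moment at which its call begins. camera_params takes no time and is no camera call.
- ctrl.close_job(): hands the job in, once; it reports no verdict.
The state is a dict: "time": time; "joint_positions": joint angles; "qd": joint speeds; "joint_torque": joint torques, N m; "position": TCP position; "tool_rot": TCP orientation; "ft_force": force on the tool from outside, world axes, zero at the start; "torque": the same for the moment, N m; "grip_width": opening from 0.0 (shut) to 1.0 (fully open).
Only numpy, scipy, OpenCV 4.12 (cv2) and the standard library are available. Lean on these libraries where they do the work, as an engineer would, in place of code of your own. Each camera call takes 0.05 s, during which the arm holds its last target. There are 200 camera calls.

### The job

Set the gap of the rim-forming tool with the feeler blade: take the blade from its slanted wooden rest, slide it down into the open slanted gap until its foot stands on the ledge, let go of it, and close the sliding jaw gently until the blade is nipped, so that the sprung plate gives about 2 mm but is neither slack nor pressed solid. Then draw the blade out, feeling that it drags, stand it back in its rest and let go, leaving the jaw as set. Do not disturb the glasses and the other things lying around.

Things in the scene. Friction and masses are not known exactly. Their poses are not given: they have to be found in the camera images.
- blade: feeler blade: steel strip 6 thick, 40 wide, 97 long, with a black handle (18 thick, 30 wide) in line, 160 mm over all, about 0.2 kg, balanced 63 mm from the foot. Origin: centre of the foot (strip's free end); z along the strip to the handle (which spans z = 95 to 160 mm), y along the width, x thickness. Starts in the rest, leaning 30 deg. Grip it across the handle's 30 mm width (y)
- former: rim-forming tool, fixed: steel base 260 x 90 x 15 mm (x = -110 to 150 mm), origin at bench height; x runs from the fixed side (robot's side) to the sliding jaw. On the fixed side a black plate 60 wide, 80 high stands on springs, leaning 30 deg with its top towards -x, so a blade in the gap lies against it. It gives square to its face: from 2 N on, 1 N more per mm, solid after 5 mm
- gap_seat (a point): point on the middle of the gap, 35 mm above the bench, where the unloaded plate's face meets the steel ledge (70 mm wide, 10 mm deep) for the blade's foot. z: up along the slanted plate (30 deg from vertical), y: along the gap's width, x: square to the plate's face, towards the jaw. With the blade properly in, its axes are parallel to these and its origin is at x = 3 mm, z = 0
- jaw (a joint): sliding jaw's horizontal opening, m: 0 = its face would meet the unloaded plate, 0.030 = fully open (gap square to the faces: 0.866 of it). Face parallel to the plate, from 12 to 75 mm up the slant. Touches a blade lying on the plate at 0.0069; plate pushed back 2 mm: 0.0046; solid: 0.0012. Needs about 10 N to slide and stays where left. Starts at 0.018 to 0.028
- post (a point): centre of the top of the upright steel post on the sliding jaw, to pinch or push it by: 22 mm along x, 20 mm along y, 120 mm above the bench; it rises 74 mm above the jaw's 60 mm wide carriage (top 46 mm above the bench). Axes as former; closing moves it to -x
- rest: slanted wooden rest of the blade, fixed, base 150 x 90 x 12 mm; origin at bench height, axes as former: the stored blade leans with its handle towards -x
- rest_seat (a point): point of the rest, 30 mm above the bench, where the slanted back (60 wide, 88 high) meets the ledge. z: up along the back (30 deg from vertical), y: along its width, x: square to it, outwards. Side cheeks 50 mm apart, 40 high; front strip 14 mm from the back, 22 high. Properly stored, the blade's axes are parallel to these, its origin at x = 3 mm, y within 5 mm, z = 0
- tumbler1: clear glass tumbler, 72 mm wide, 110 mm high, upright; bystander
- tumbler2: another such tumbler; bystander
- cap: white plastic ring, 60 mm wide, 22 mm high; bystander
- handle_bar: square steel bar 160 x 22 x 22 mm lying on the bench; bystander
Mind the look-alikes: they are no part of the job. Leave any orange or purple look-alike of the blade alone.

How it is judged:
By the outcome, as a careful person would: the job done as asked, in the order asked, and still so for the second after the job is handed in, with the robot touching nothing.
It also fails if it takes over 67 s, if anything falls off the work surface, if the arm or the gripper's body presses on something with over 40 N, if the wrist force passes 120 N, or if a joint passes its speed limit or range.

## Working session

There is one attempt and no reset: what is moved stays moved. The work goes in short steps, Python scripts to look and compute and a shell command to move; the robot and the scene stay as the last step left them, time stands still between calls to the robot, and variables do not carry over. Pictures are saved under pics/ and viewed, about 8 in all and at most 12, crops included, and the job is handed in when it is done.

```bash
ls; mkdir -p pics
python3 - <<'E'
from bench import ctrl
import cv2,numpy as np
s=ctrl.get_state();print({k:np.round(v,3).tolist() for k,v in s.items()})
for n in("side","top"):
    p=ctrl.camera_params(n);print(n,p["K"],p["k1"],np.round(p["pose"],4))
    im=ctrl.get_image(n)[:,:,::-1];cv2.imwrite(f"pics/{n}0.png",im)
    cv2.imwrite(f"pics/{n}0b.png",cv2.resize(im,(800,600),interpolation=cv2.INTER_CUBIC))
E
```

```text
pics
{'time': 0.0, 'joint_positions': [1.234, 0.322, -0.07, 1.452, 0.023, 1.371, -0.057], 'qd': [-0.0, -0.001, -0.001, -0.001, -0.001, 0.001, -0.0], 'joint_torque': [0.001, -49.129, -0.404, -31.252, -0.064, 0.044, 0.0], 'position': [0.223, -0.61, 0.221], 'tool_rot': [-3.091, -0.548, 0.001], 'ft_force': [-1.027, 0.8, 0.092], 'torque': [-0.036, 0.021, 0.034], 'grip_width': 0.997}
side [[410.07723609   0.         267.05739461]
 [  0.         410.07723609 193.80874498]
 [  0.           0.           1.        ]] -0.018471210951084876 [[-0.8789 -0.2386  0.413   0.1489]
 [-0.4764  0.4812 -0.7358  0.7784]
 [-0.0232 -0.8435 -0.5366  0.657 ]
 [ 0.      0.      0.      1.    ]]
top [[498.14695801   0.         263.12243375]
 [  0.         498.14695801 190.64282545]
 [  0.           0.           1.        ]] -0.11044382755683423 [[-0.0112 -0.998   0.0627  0.486 ]
 [-0.9999  0.011  -0.0044  0.0109]
 [ 0.0037 -0.0627 -0.998   1.4209]
 [ 0.      0.      0.      1.    ]]
```

View pics/top0b.png

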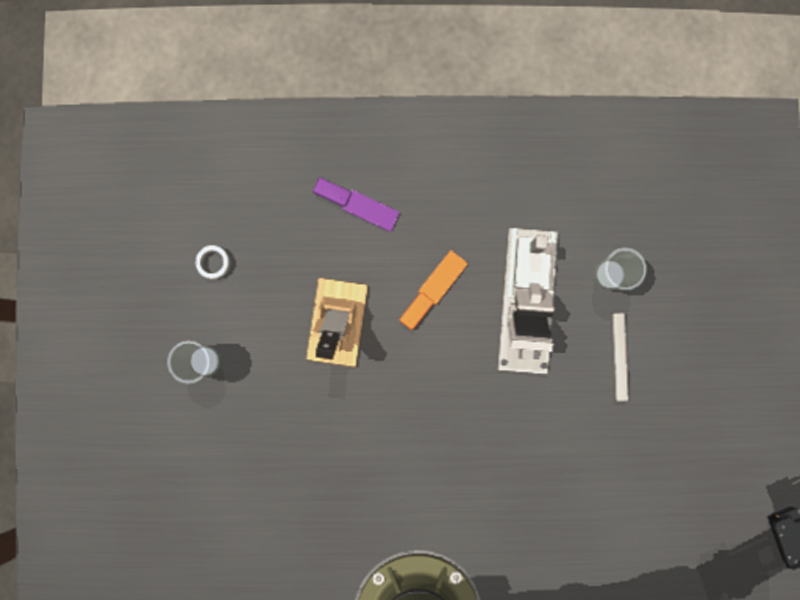

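View pics/side0b.png

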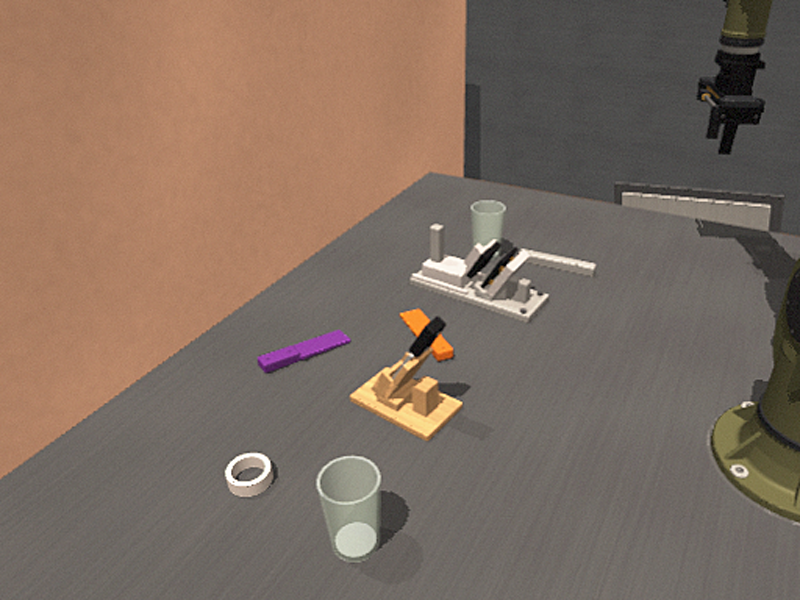

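```bash
cat > h.py <<'E'
import cv2,numpy as np
from bench import ctrl
from scipy.spatial.transform import Rotation as R
def proj(n,P):
    p=ctrl.camera_params(n);T=np.array(p["pose"]);c=(np.atleast_2d(P)-T[:3,3])@T[:3,:3]
    s=c[:,:2]/c[:,2:];s=s*(1+p["k1"]*(s**2).sum(1,keepdims=True));K=np.array(p["K"])
    return s*[K[0,0],K[1,1]]+K[:2,2]
def ray(n,uv):
    p=ctrl.camera_params(n);T=np.array(p["pose"]);K=np.array(p["K"])
    d=(np.atleast_2d(uv)-K[:2,2])/[K[0,0],K[1,1]];s=d.copy()
    for _ in range(20): s=d/(1+p["k1"]*(s**2).sum(1,keepdims=True))
    return T[:3,3],np.c_[s,np.ones(len(s))]@T[:3,:3].T
def onz(n,uv,z):
    o,d=ray(n,uv);return o+d*((np.broadcast_to(z,len(d))-o[2])/d[:,2])[:,None]
def crop(im,x0,y0,w,h,k,f,lines=[]):
    c=cv2.resize(im[y0:y0+h,x0:x0+w],None,fx=k,fy=k,interpolation=cv2.INTER_CUBIC)
    for i in range(0,w,10): cv2.line(c,(int(i*k),0),(int(i*k),8 if (x0+i)%50 else 20),(0,255,255),1)
    for i in range(0,h,10): cv2.line(c,(0,int(i*k)),(8 if (y0+i)%50 else 20,int(i*k)),(0,255,255),1)
    for L,col in lines:
        q=((np.array(L)-[x0,y0]+.5)*k).astype(np.int32);cv2.polylines(c,[q],False,col,1,cv2.LINE_AA)
    cv2.imwrite(f,c)
E
python3 - <<'E'
from h import *
t=cv2.imread("pics/top0.png");s=cv2.imread("pics/side0.png")
crop(t,190,140,175,105,4.5,"pics/tc.png");crop(s,220,140,170,145,4.1,"pics/sc.png")
E
```

```text
(no output)
```

View pics/tc.png

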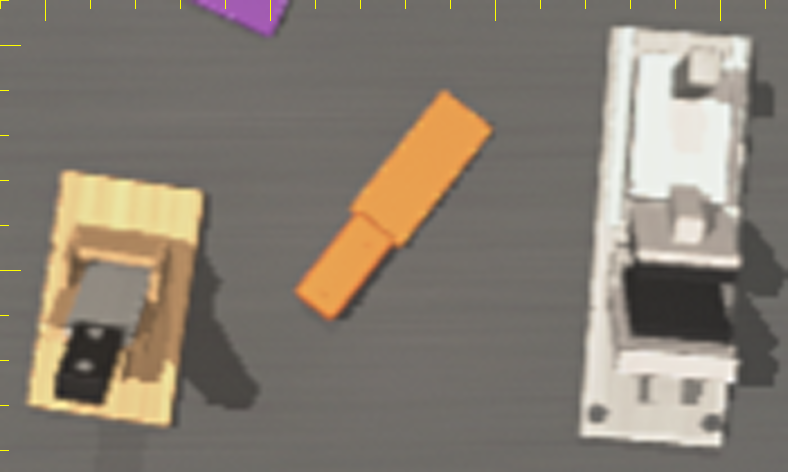

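View pics/sc.png

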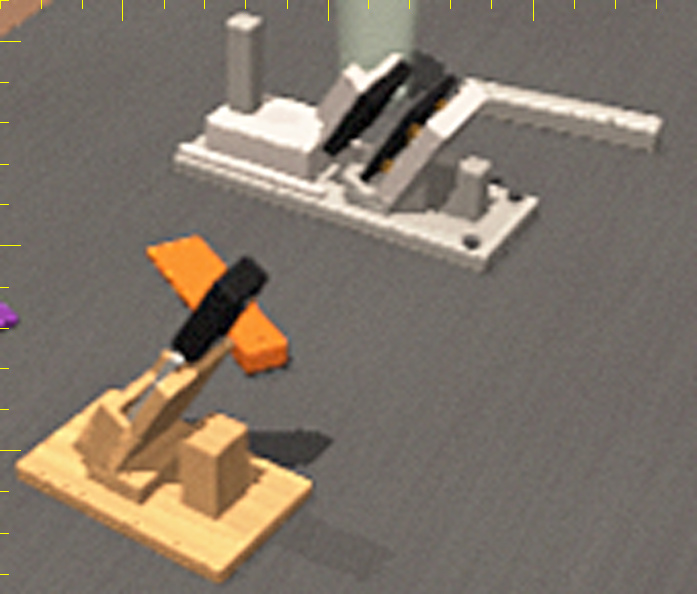

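```bash
cat >> h.py <<'E'
def Tf(p): 
    T=np.eye(4);T[:3,:3]=R.from_euler('z',p[2]).as_matrix();T[:2,3]=p[:2];return T
def ap(T,P): return np.atleast_2d(P)@T[:3,:3].T+T[:3,3]
TC=lambda u:np.array([190,140])+(np.array(u)+.5)/4.5-.5
SC=lambda u:np.array([220,140])+(np.array(u)+.5)/4.1-.5
E
python3 - <<'E'
from h import *
from scipy.optimize import least_squares
def fit(Pt,ut,Ps,us,x0):
    f=lambda p:np.r_[(proj("top",ap(Tf(p),Pt))-TC(ut)).ravel(),(proj("side",ap(Tf(p),Ps))-SC(us)).ravel()]
    r=least_squares(f,x0,loss='soft_l1');print(np.round(r.x,4),np.round(f(r.x).reshape(-1,2),1).tolist());return r.x
h=.012
fit([[.075,.045,h],[.075,-.045,h],[-.075,-.045,h],[-.075,.045,h]],[[62,172],[203,190],[170,426],[28,404]],
 [[.075,.045,h],[-.075,.045,h],[-.075,-.045,h]],[[16,465],[220,572],[312,483]],[.52,.1,0])
h=.015
F=fit([[.15,.045,h],[.15,-.045,h],[-.11,-.045,h],[-.11,.045,h]],[[611,27],[750,38],[721,445],[581,436]],
 [[.15,.045,h],[-.11,.045,h],[-.11,-.045,h]],[[175,150],[485,262],[538,198]],[.52,-.2,0])
t=cv2.imread("pics/top0.png");s=cv2.imread("pics/side0.png")
a=cv2.resize(t[140:220,318:364],None,fx=8,fy=8,interpolation=cv2.INTER_CUBIC)[:600]
b=cv2.resize(s[150:200,284:344],None,fx=7,fy=7,interpolation=cv2.INTER_CUBIC)
c=cv2.resize(t[175:235,190:242],None,fx=5,fy=5,interpolation=cv2.INTER_CUBIC)
o=np.zeros((600,800,3),np.uint8);o[:600,:368]=a[:600];o[:350,370:790]=b;o[352:600,370:630]=c[:248]
cv2.imwrite("pics/z.png",o)
E
```

```text
[ 0.5329  0.1406 -0.1524] [[0.1, -0.4], [0.1, 0.1], [-0.2, 0.1], [-0.1, 0.5], [-0.5, 0.0], [0.0, -0.0], [0.3, -0.4]]
[ 0.5483 -0.2051 -0.0953] [[0.0, -0.3], [0.4, -0.0], [0.2, 0.6], [-0.3, -0.0], [-0.8, 1.8], [-0.1, -0.9], [0.3, 0.3]]
```

View pics/z.png

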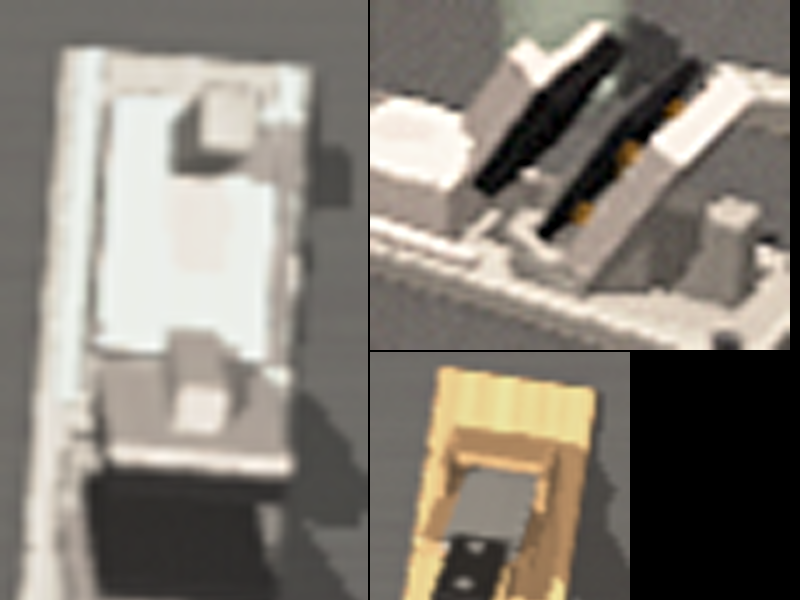

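```bash
cat >> h.py <<'E'
F=Tf([.5483,-.2051,-.0953]);RS=Tf([.5329,.1406,-.1524])
ZB=lambda u:np.array([284,150])+(np.array(u)-[370,0]+.5)/7-.5
def ony(n,uv,T,y):
    o,d=ray(n,uv);Ti=np.linalg.inv(T);o=ap(Ti,o)[0];d=d@T[:3,:3];return o+d*((y-o[1])/d[:,1])[:,None]
def onzl(n,uv,T,z): return ap(np.linalg.inv(T),onz(n,uv,z))
E
python3 - <<'E'
from h import *
np.set_printoptions(precision=4,suppress=True)
print("plate near edge bottom/top face",ony("side",ZB([[540,232],[688,60]]),F,.03))
print("plate back edge top",ony("side",ZB([[703,66]]),F,.03))
print("jaw near edge bot/top",ony("side",ZB([[490,192],[622,42]]),F,.03))
print("top: plate top back edge",onzl("top",TC([[620,337],[733,346]]),F,.104))
print("top: jaw edge light/black",onzl("top",TC([[630,262],[738,268]]),F,.100))
print("post top corners (top)",onzl("top",TC([[691,48],[722,50],[722,84],[689,82]]),F,.12))
print("post top(side)",onzl("side",SC([[227,20],[245,12],[264,20],[246,28]]),F,.12))
print("carriage corners top",onzl("top",TC([[637,52],[733,60],[722,200],[625,193]]),F,.046))
# blade in rest
print("handle top end (top)",onzl("top",TC([[55,396],[104,403]]),RS,.164), )
print("strip/handle edge", onzl("top",TC([[66,320],[146,335]]),RS,.114))
print("back top edge side y=.03",ony("side",SC([[205,352],[233,345]]),RS,.03))
E
```

```text
plate near edge bottom/top face [[-0.0049  0.03    0.0392]
 [-0.0671  0.03    0.1367]]
plate back edge top [[-0.0736  0.03    0.1359]]
jaw near edge bot/top [[ 0.0194  0.03    0.0511]
 [-0.0383  0.03    0.1368]]
top: plate top back edge [[-0.0484  0.0363  0.104 ]
 [-0.0482 -0.0308  0.104 ]]
top: jaw edge light/black [[-0.0036  0.0333  0.1   ]
 [-0.0018 -0.0311  0.1   ]]
post top corners (top) [[ 0.1236  0.0094  0.12  ]
 [ 0.124  -0.0089  0.12  ]
 [ 0.104  -0.0103  0.12  ]
 [ 0.1034  0.0092  0.12  ]]
post top(side) [[ 0.1241  0.0056  0.12  ]
 [ 0.1201 -0.0127  0.12  ]
 [ 0.1009 -0.0085  0.12  ]
 [ 0.105   0.0096  0.12  ]]
carriage corners top [[ 0.1299  0.0314  0.046 ]
 [ 0.1301 -0.0286  0.046 ]
 [ 0.0426 -0.0279  0.046 ]
 [ 0.0418  0.0324  0.046 ]]
handle top end (top) [[-0.062   0.011   0.164 ]
 [-0.0619 -0.0168  0.164 ]]
strip/handle edge [[-0.0187  0.017   0.114 ]
 [-0.0207 -0.0306  0.114 ]]
back top edge side y=.03 [[-0.0568  0.03    0.1427]
 [-0.0746  0.03    0.1548]]
```

```bash
cat >> h.py <<'E'
def slant(T,xs,ys,zs):
    S=np.eye(4);S[:3,:3]=R.from_euler('y',-30,degrees=True).as_matrix();S[:3,3]=[xs,ys,zs];return T@S
E
python3 - <<'E'
from h import *
np.set_printoptions(precision=4,suppress=True)
t=cv2.imread("pics/top0.png");s=cv2.imread("pics/side0.png")
c={}
for n,im,(x0,y0,w,h) in (("top",t,(200,208,22,25)),("side",s,(258,198,30,33))):
    m=(im[y0:y0+h,x0:x0+w].max(2)<48).astype(np.uint8)
    k,l,st,ce=cv2.connectedComponentsWithStats(m);i=1+st[1:,4].argmax();c[n]=ce[i]+[x0,y0];print(n,st[i],c[n])
o1,d1=ray("top",[c["top"]]);o2,d2=ray("side",[c["side"]]);A=np.c_[d1[0],-d2[0]]
k=np.linalg.lstsq(A,o2-o1,rcond=None)[0];p=o1+k[0]*d1[0];q=o2+k[1]*d2[0]
print("handle centre",p,q,"rest frame",ap(np.linalg.inv(RS),(p+q)/2),"top@z",onzl("top",[c["top"]],RS,.142))
lt,ls=[],[]
G,Y=(0,255,0),(0,255,255)
def add(T,P,col): lt.append((proj("top",ap(T,P)),col)); ls.append((proj("side",ap(T,P)),col))
for xs,col in((0,G),(-.004,Y)): add(slant(F,xs,0,.035),[[0,.03,0],[0,.03,.08],[0,-.03,.08],[0,-.03,0],[0,.03,0]],col)
for xs,col in((.020,G),):
    B=slant(RS,xs,-.003,.03)
    for x in(-.006,.012): add(B,[[x,.015,.095],[x,.015,.16],[x,-.015,.16],[x,-.015,.095],[x,.015,.095]],col)
    add(B,[[.006,.02,0],[.006,.02,.097],[.006,-.02,.097],[.006,-.02,0],[.006,.02,0]],(255,255,0))
Z=lambda im,x,y,w,h,k,L:(crop(im,x,y,w,h,k,"pics/_.png",L),cv2.imread("pics/_.png"))[1]
o=np.zeros((600,800,3),np.uint8)
def put(i,x,y): o[y:y+i.shape[0],x:x+i.shape[1]]=i
put(Z(t,318,185,45,37,8,lt),0,0);put(Z(s,292,148,50,40,8,ls),370,0)
put(Z(t,194,190,46,37,8,lt),0,300);put(Z(s,238,198,52,37,8,ls),370,322-20)
cv2.imwrite("pics/ov.png",o)
E
```

```text
top [ 4  5 12 11 60] [210.35   217.9667]
side [  4   5  23  25 229] [272.9694 215.2358]
handle centre [0.4976 0.1417 0.1402] [0.494  0.1399 0.14  ] rest frame [[-0.0367 -0.0055  0.1401]] top@z [[-0.035  -0.0045  0.142 ]]
```

View pics/ov.png

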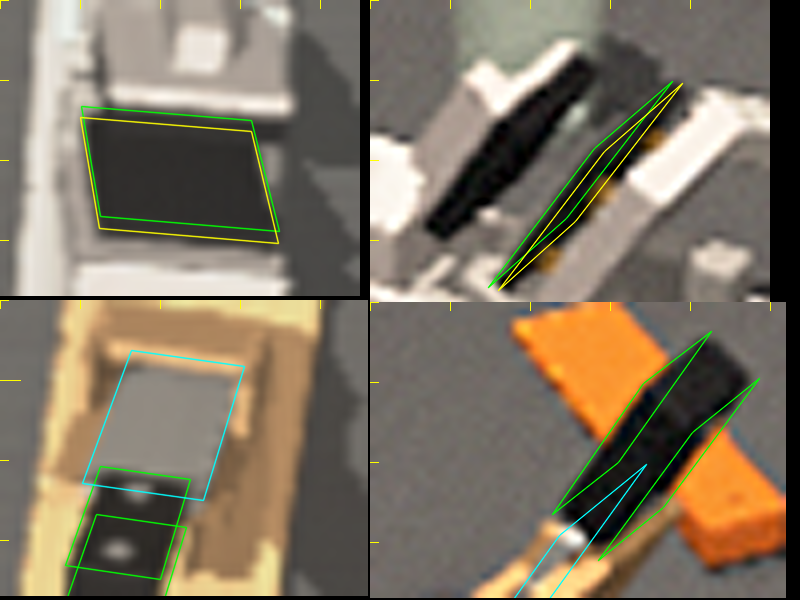

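```bash
cat >> h.py <<'E'
B0=slant(RS,.0195,-.005,.03)@np.array([[1,0,0,.003],[0,1,0,0],[0,0,1,0],[0,0,0,1.]])
GS=slant(F,-.001,0,.035)
FL=np.diag([1.,-1,-1])
def tcp(B,z,x=0,y=0): # TCP pose for grasp frame at blade pose B
    T=B.copy();T[:3,3]=ap(B,[x,y,z])[0];T[:3,:3]=B[:3,:3]@FL;return T
def cur():
    s=ctrl.get_state();T=np.eye(4);T[:3,:3]=R.from_rotvec(s["tool_rot"]).as_matrix();T[:3,3]=s["position"];return T
def to(Tt,T0=None,name=""):
    D=np.linalg.inv(cur() if T0 is None else T0)@Tt
    print(name,"mm",np.round(D[:3,3]*1000,1),"rv",np.round(R.from_matrix(D[:3,:3]).as_rotvec(),3));return Tt
E
python3 - <<'E'
from h import *
W=tcp(GS,.2);W[:3,3]=[.45,-.3,.40]
A=tcp(B0,.22)
to(W,None,"W1");to(A,W,"A from W1");to(A,None,"A");print(A[:3,3],tcp(B0,.118)[:3,3],tcp(GS@np.diag([1,1,1,1.]),.118)[:3,3])
E
```

```text
W1 mm [ 319.5 -213.4 -178.1] rv [-0.118  0.515  0.435]
A from W1 mm [-130.1 -446.5  130.4] rv [-0.029  0.     0.049]
A mm [ 4.694e+02 -6.364e+02  6.000e-01] rv [-0.133  0.513  0.491]
[0.44525784 0.14900241 0.22202559] [0.49566673 0.14126006 0.133691  ] [ 0.48857226 -0.19939065  0.137191  ]
```

```bash
python3 -m creep '[[[1,320,-213,-178,-0.118,0.515,0.435],[1,320,-213,-178,-0.118,0.515,0.435],[1,320,-213,-178,-0.118,0.515,0.435],[1,320,-213,-178,-0.118,0.515,0.435],[1,320,-213,-178,-0.118,0.515,0.435]]]'
python3 - <<'E'
from h import *
W=tcp(GS,.2);W[:3,3]=[.45,-.3,.40]
to(W);to(tcp(B0,.22));print(ctrl.get_state()["joint_positions"])
E
```

```text
time: 0.6
position: [0.3564, -0.4267, 0.3275]
tool_rot: [3.005, -0.153, 0.81]
ft_force: [0.0, 0.1, -0.2]
grip_width: 1.002
 mm [ 105.8 -135.6  -22.2] rv [ 0.002 -0.003 -0.006]
 mm [ -27.3 -581.7  106.7] rv [-0.026 -0.003  0.044]
[ 1.26103439 -0.13867482 -0.13339673  1.83852587 -0.50091241  1.19363224
 -0.41696427]
```

```bash
python3 -m creep '[[[1,60,-135,-15,0,0,0],[1,60,-135,-15,0,0,0],[1,60,-135,-15,0,0,0],[1,60,-350,30,0,0,0],[1,60,-350,30,0,0,0]]]'
python3 - <<'E'
from h import *
to(tcp(B0,.22));print(ctrl.get_state()["joint_positions"])
E
```

```text
time: 1.1
position: [0.4475, -0.2657, 0.3471]
tool_rot: [-3.031, 0.113, -0.795]
ft_force: [2.1, 2.4, 1.7]
grip_width: 1.002
 mm [ -92.7 -410.5  102.7] rv [-0.062  0.012  0.061]
[ 0.97070562 -0.30102522 -0.20684408  1.92124896 -0.43599379  1.15229198
 -0.778472  ]
```

```bash
cat >> h.py <<'E'
def vt(B,z,dz=0,x=0,y=0): # vertical tool gripping blade-pose B at height z along it
    T=np.eye(4);e=B[:3,1];T[:3,:3]=np.c_[np.cross(e,[0,0,1.]),-e,[0,0,-1.]];T[:3,3]=ap(B,[x,y,z])[0]+[0,0,dz-.019];return T
E
python3 - <<'E'
from h import *
C=to(vt(B0,.132,.12));to(vt(B0,.132),C,"down");print(C[:3,3],C[:3,:3])
E
```

```text
mm [ -42.3 -407.4  102.5] rv [-0.045 -0.511  0.076]
down mm [  0.   0. 120.] rv [ 0.  0. -0.]
[0.48874786 0.14232274 0.24681535] [[ 0.98840958 -0.15181075  0.        ]
 [-0.15181075 -0.98840958  0.        ]
 [ 0.         -0.         -1.        ]]
```

```bash
python3 -m creep '[[[1,10,-10,30,0,-0.14,0],[1,0,-50,60,0,-0.28,0],[1,-10,-95,90,0,-0.42,0],[1,-42,-140,100,-0.045,-0.511,0.076],[1,-42,-180,102,-0.045,-0.511,0.076]]]'
python3 - <<'E'
from h import *
to(vt(B0,.132,.12));print(np.round(ctrl.get_state()["joint_positions"],3))
E
```

```text
time: 1.6
position: [0.4695, -0.0915, 0.234]
tool_rot: [3.128, -0.271, -0.028]
ft_force: [1.4, 0.8, 0.4]
grip_width: 1.002
 mm [ -21.5 -233.6  -13.3] rv [ 0.003  0.017 -0.02 ]
[ 0.834 -0.016 -0.685  1.809 -0.007  1.363 -1.593]
```

```bash
python3 -m creep '[[[1,-22,-234,-13,0.003,0.017,-0.02],[1,-22,-234,-13,0.003,0.017,-0.02],[1,-22,-234,-13,0.003,0.017,-0.02],[1,-22,-234,-13,0.003,0.017,-0.02],[1,-22,-234,-13,0.003,0.017,-0.02]]]'
python3 - <<'E'
from h import *
to(vt(B0,.132,.12));print(np.round(ctrl.get_state()["joint_positions"],3))
E
```

```text
time: 2.1
position: [0.4883, 0.1444, 0.2495]
tool_rot: [3.13, -0.234, 0.012]
ft_force: [0.9, 0.3, -0.6]
grip_width: 1.005
 mm [0.7 2.  2.7] rv [ 0.002 -0.008  0.003]
[ 0.589  0.054 -0.952  1.732  0.051  1.373 -2.093]
```

Descend, view before closing.

```bash
python3 -m creep '[[[1,1,2,45,0,-0.008,0],[1,1,2,85,0,-0.008,0],[1,1,2,110,0,-0.008,0],[1,1,2,123,0,-0.008,0],[1,1,2,123,0,-0.008,0]]]' 40
python3 - <<'E'
from h import *
to(vt(B0,.132));s=ctrl.get_image("side")[:,:,::-1];t=ctrl.get_image("top")[:,:,::-1]
o=np.zeros((600,800,3),np.uint8)
a=cv2.resize(s[160:290,225:325],(400,520));b=cv2.resize(t[155:255,180:280],(400,400));o[:520,:400]=a;o[:400,400:]=b
cv2.imwrite("pics/g1.png",o)
E
```

```text
time: 2.6
position: [0.4893, 0.1376, 0.1247]
tool_rot: [3.13, -0.239, -0.007]
ft_force: [0.1, -0.5, -0.6]
grip_width: 0.998
 mm [-1.3 -4.6 -2.1] rv [0.003 0.004 0.   ]
```

View pics/g1.png

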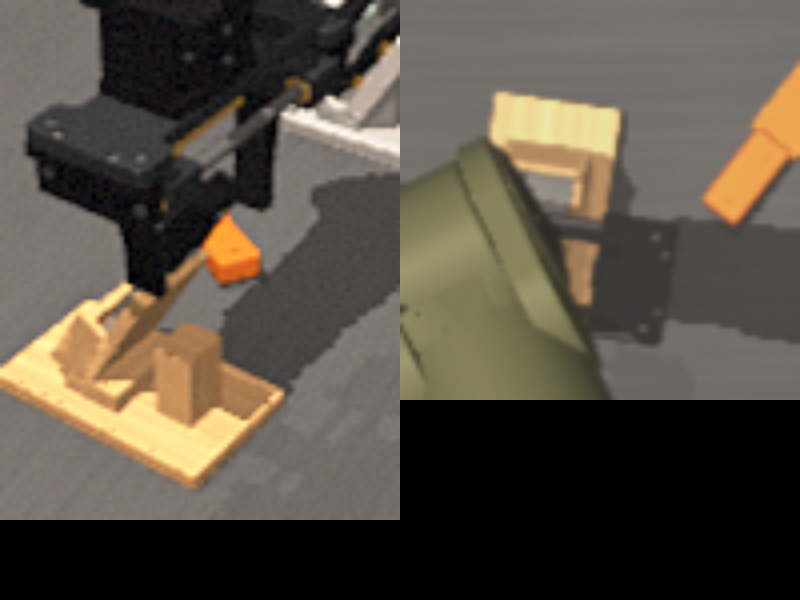

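```bash
python3 -m creep '[[[0.6,-1,-4,-2,0,0,0],[0.5,-1,-4,-2,0,0,0],[0.4,-1,-4,-2,0,0,0],[0.38,-1,-4,-2,0,0,0],[0.36,-1,-4,-2,0,0,0]]]' 6;python3 -m creep '[[[0.3,0,0,0,0,0,0],[0.3,0,0,0,0,0,0],[0.3,0,0,0,0,0,0]]]' 6
```

```text
time: 3.2
position: [0.4903, 0.1419, 0.1284]
tool_rot: [3.13, -0.239, -0.001]
ft_force: [-0.3, 1.2, -0.0]
grip_width: 0.631
time: 3.5
position: [0.4902, 0.1421, 0.1282]
tool_rot: [3.13, -0.239, -0.002]
ft_force: [-0.0, 0.7, -0.6]
grip_width: 0.369
```

```bash
python3 -m creep '[[[0.2,0,0,0,0,0,0],[0.2,0,0,0,0,0,0],[0.2,0,0,0,0,0,0]]]' 6;python3 -m creep '[[[0.2,0,0,0,0,0,0],[0.2,0,0,0,0,0,0],[0.2,0,0,0,0,0,0],[0.2,0,0,0,0,0,0]]]' 40
```

```text
time: 3.8
position: [0.4902, 0.1423, 0.1282]
tool_rot: [3.13, -0.239, -0.001]
ft_force: [0.8, 0.0, -1.1]
grip_width: 0.342
time: 4.2
position: [0.4902, 0.1421, 0.1282]
tool_rot: [3.13, -0.239, -0.002]
ft_force: [0.4, 0.8, -0.1]
grip_width: 0.341
```

```bash
python3 -m creep '[[[0.2,-5,0,-9,0,0,0],[0.2,-15,0,-26,0,0,0],[0.2,-25,0,-43,0,0,0],[0.2,-37,0,-64,0,0,0],[0.2,-50,0,-87,0,0,0]]]' 40;python3 -m creep '[[[0.2,0,0,0,0,0,0],[0.2,0,0,-20,0,0,0]]]'
python3 - <<'E'
from h import *
s=ctrl.get_image("side")[:,:,::-1];cv2.imwrite("pics/s2.png",s)
print(np.round(ctrl.get_state()["joint_positions"],3))
B=B0.copy();B[:3,3]+=np.array([.4902,.1421,.1282])*0
d=cur()[:3,3]-[.4902,.1421,.1282];B[:3,3]+=d;print(d,B[:3,3])
l=[]
for x in(-.009,.009): l.append((proj("side",ap(B,[[x,.015,.095],[x,.015,.16],[x,-.015,.16],[x,-.015,.095],[x,.015,.095]])),(0,255,0)))
l.append((proj("side",ap(B,[[.0,.02,0],[.0,.02,.097],[.0,-.02,.097],[.0,-.02,0],[.0,.02,0]])),(255,255,0)))
crop(s,220,130,110,120,5,"pics/s2c.png",l)
E
```

```text
time: 4.7
position: [0.4397, 0.1497, 0.2161]
tool_rot: [3.129, -0.239, -0.003]
ft_force: [1.3, -0.3, -1.5]
grip_width: 0.342
time: 4.9
position: [0.4389, 0.149, 0.2337]
tool_rot: [3.127, -0.239, -0.007]
ft_force: [-0.3, -1.1, -2.1]
grip_width: 0.339
[ 0.624 -0.081 -0.948  1.835 -0.063  1.355 -2.033]
[-0.04887043  0.00763502  0.1092221 ] [0.50511247 0.13993825 0.1407221 ]
```

View pics/s2c.png

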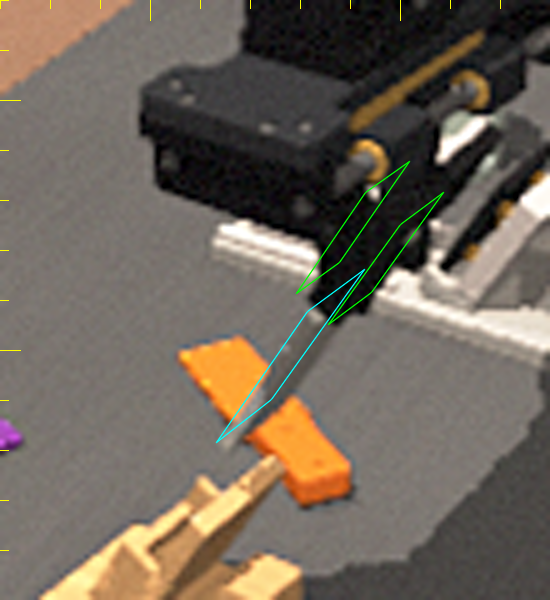

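```bash
cat >> h.py <<'E'
Tg=np.eye(4);Tg[:3,:3]=R.from_rotvec([3.13,-.239,-.002]).as_matrix();Tg[:3,3]=[.4902,.1421,.1282]
BT=np.linalg.inv(Tg)@B0;BT[1,3]=0
def tg(x,z,y=0):
    G=GS.copy();G[:3,3]=ap(GS,[x,y,z])[0];return G@np.linalg.inv(BT)
E
python3 - <<'E'
from h import *
print("BT",np.round(BT,3));A=to(tg(.009,.12));to(tg(.009,.085),A);to(tg(.008,.0),A);print(A[:3,3])
E
```

```text
BT [[ 0.865 -0.    -0.501  0.065]
 [ 0.001 -1.     0.002  0.   ]
 [-0.501 -0.003 -0.865  0.097]
 [ 0.     0.     0.     1.   ]]
 mm [ 42.1 340.9  -1.4] rv [ 0.001 -0.002 -0.057]
 mm [17.5 -0.1 30.3] rv [ 0.  0. -0.]
 mm [ 59.2  -0.3 104.4] rv [ 0.  0. -0.]
[ 0.43112136 -0.19364806  0.24012241]
```

```bash
python3 -m creep '[[[0.2,12,50,-2,0,0,0],[0.2,20,100,-2,0,0,-0.02],[0.2,25,150,-2,0,0,-0.03],[0.2,32,200,-2,0,0,-0.05],[0.2,35,250,-2,0,0,-0.057]]]';python3 -m creep '[[[0.2,5,40,0,0,0,0],[0.2,7,75,0,0,0,0],[0.2,7,91,0,0,0,0],[0.2,7,91,0,0,0,0]]]'
python3 - <<'E'
from h import *
to(tg(.009,.12));print(np.round(ctrl.get_state()["joint_positions"],3))
s=ctrl.get_image("side")[:,:,::-1];t=ctrl.get_image("top")[:,:,::-1]
o=np.zeros((600,800,3),np.uint8)
a=cv2.resize(s[110:210,270:350],(480,600),interpolation=cv2.INTER_CUBIC);b=cv2.resize(t[130:242,312:372],(320,597),interpolation=cv2.INTER_CUBIC);o[:,:480]=a;o[:597,480:]=b
cv2.imwrite("pics/g2.png",o)
E
```

```text
time: 5.45
position: [0.4371, -0.1017, 0.2367]
tool_rot: [3.135, -0.149, -0.004]
ft_force: [1.6, -0.7, -2.0]
grip_width: 0.343
time: 5.85
position: [0.435, -0.1929, 0.2367]
tool_rot: [3.136, -0.157, -0.005]
ft_force: [-0.7, -0.1, -2.9]
grip_width: 0.339
 mm [-3.8  1.2 -3.4] rv [-0.001  0.002 -0.004]
[ 0.901 -0.041 -0.522  1.826 -0.018  1.354 -1.287]
```

View pics/g2.png

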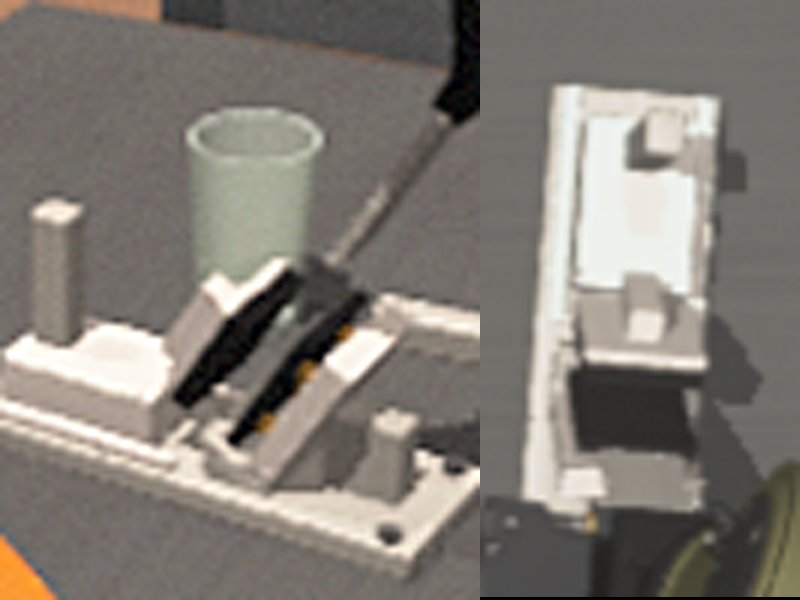

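Run:
```python
from h import *
B=cur()@BT
for d in(0,-10,10):
    Q=B.copy();p=ap(B,[0,0,.132])[0];Rr=R.from_rotvec(np.radians(d)*B[:3,1]).as_matrix()
    P=(ap(B,[[0,.02,0],[0,.02,.097],[0,-.02,0],[0,-.02,.097]])-p)@Rr.T+p
    print(d,np.round((proj("side",P)+.5-[270,110])*6).tolist())
print("plate",np.round((proj("side",ap(GS,[[0,.03,0],[0,.03,.08],[0,-.03,0],[0,-.03,.08]]))+.5-[270,110])*6).tolist())
```

```text
0 [[326.0, 270.0], [437.0, 122.0], [365.0, 237.0], [476.0, 91.0]]
-10 [[290.0, 235.0], [427.0, 112.0], [330.0, 203.0], [466.0, 81.0]]
10 [[366.0, 300.0], [448.0, 130.0], [404.0, 266.0], [487.0, 99.0]]
plate [[223.0, 444.0], [302.0, 340.0], [281.0, 392.0], [361.0, 289.0]]
```

Run:
```python
from h import *
for z in(.09,.06,.035,.015): to(tg(.0095,z),None,z)
```

```text
0.09 mm [10.9  5.  23. ] rv [-0.002  0.001  0.001]
0.06 mm [25.9  5.  48.9] rv [-0.002  0.001  0.001]
0.035 mm [38.5  5.  70.5] rv [-0.002  0.001  0.001]
0.015 mm [48.5  5.  87.8] rv [-0.002  0.001  0.001]
```

```bash
python3 -m creep '[[[0.2,11,3,23,0,0,0],[0.2,11,3,23,0,0,0],[0.2,18,3,36,0,0,0]]]'
python3 - <<'E'
from h import *
for z in(.06,.03,.01): to(tg(.0095,z),None,z)
E
```

```text
time: 6.25
position: [0.4546, -0.1943, 0.2032]
tool_rot: [3.134, -0.146, 0.001]
ft_force: [0.2, 0.0, -1.7]
grip_width: 0.341
0.06 mm [ 7.   1.6 14.8] rv [ 0.001 -0.002  0.002]
0.03 mm [22.   1.5 40.8] rv [ 0.001 -0.002  0.002]
0.01 mm [32.   1.4 58.1] rv [ 0.001 -0.002  0.002]
```

```bash
python3 -m creep '[[[0.2,7,2,15,0,0,0],[0.2,15,2,28,0,0,0],[0.2,22,2,41,0,0,0],[0.2,22,2,41,0,0,0]]]'; python3 -m creep '[[[0.2,5,0,8,0,0,0],[0.2,10,0,17,0,0,0],[0.2,10,0,17,0,0,0]]]';  python3 - <<'E'
from h import *
for x,z in((.0095,.0),(.003,0)): to(tg(x,z),None,z)
E
```

```text
time: 6.65
position: [0.4749, -0.1989, 0.1585]
tool_rot: [-3.138, 0.149, 0.007]
ft_force: [-0.5, -0.0, -1.6]
grip_width: 0.344
time: 6.95
position: [0.4851, -0.2005, 0.1428]
tool_rot: [3.137, -0.15, -0.004]
ft_force: [-0.3, -0.1, -1.9]
grip_width: 0.342
0.0 mm [ 6.  -1.7  6.4] rv [-0.001  0.001  0.   ]
0 mm [ 0.4 -1.7  9.6] rv [-0.001  0.001  0.   ]
```

```bash
python3 -m creep '[[[0.2,-2,0,1,0,0,0],[0.2,-2,0,1,0,0,0]]]'; python3 -m creep '[[[0.2,1,0,2,0,0,0],[0.2,2,0,3.5,0,0,0],[0.2,2,0,3.5,0,0,0]]]';python3 -m creep '[[[0.2,0.5,0,1,0,0,0],[0.2,1,0,2,0,0,0],[0.2,1,0,2,0,0,0]]]'
```

```text
time: 7.15
position: [0.483, -0.2007, 0.1432]
tool_rot: [3.135, -0.15, -0.002]
ft_force: [-0.5, -0.1, -1.4]
grip_width: 0.339
time: 7.45
position: [0.4853, -0.2008, 0.1395]
tool_rot: [3.135, -0.15, -0.002]
ft_force: [-0.5, -0.2, -2.3]
grip_width: 0.339
time: 7.75
position: [0.4862, -0.2009, 0.1374]
tool_rot: [3.136, -0.15, -0.002]
ft_force: [0.4, -0.9, -2.1]
grip_width: 0.34
```

```bash
python3 -m creep '[[[0.2,0.5,0,1,0,0,0],[0.2,0.5,0,1,0,0,0]]]'; python3 -m creep '[[[0.2,0.5,0,1,0,0,0],[0.2,0.5,0,1,0,0,0]]]';python3 -m creep '[[[0.2,0.5,0,1,0,0,0],[0.2,0.5,0,1,0,0,0]]]'
```

```text
time: 7.95
position: [0.4867, -0.2009, 0.1365]
tool_rot: [3.136, -0.15, -0.002]
ft_force: [-0.6, -0.6, -1.8]
grip_width: 0.337
time: 8.15
position: [0.4872, -0.201, 0.1355]
tool_rot: [3.136, -0.15, -0.002]
ft_force: [-0.1, -0.3, -2.1]
grip_width: 0.341
time: 8.35
position: [0.4877, -0.2011, 0.1344]
tool_rot: [3.136, -0.15, -0.002]
ft_force: [-0.4, 0.3, -1.8]
grip_width: 0.343
```

```bash
python3 -m creep '[[[0.2,-1.7,0,1,0,0,0],[0.2,-1.7,0,1,0,0,0]]]'; python3 -m creep '[[[0.2,-1.2,0,0.2,0,0,0],[0.2,-1.2,0,0.2,0,0,0]]]';python3 - <<'E'
from h import *
B=cur()@BT;print(ap(np.linalg.inv(GS),B[:3,3])*1000)
E
```

```text
time: 8.55
position: [0.4858, -0.2009, 0.1334]
tool_rot: [3.135, -0.15, -0.002]
ft_force: [-0.9, 0.5, -2.0]
grip_width: 0.34
time: 8.75
position: [0.4854, -0.2009, 0.1337]
tool_rot: [3.135, -0.15, 0.0]
ft_force: [1.1, -1.2, -1.9]
grip_width: 0.342
[[ 3.3069374  -2.03903902  0.48094238]]
```

```bash
python3 -m creep '[[[0.2,0.3,0,0.8,0,0,0],[0.2,0.3,0,0.8,0,0,0]]]'; python3 -m creep '[[[0.2,0.3,0,0.8,0,0,0],[0.2,0.3,0,0.8,0,0,0]]]';python3 -m creep '[[[0.2,-1,0,0.8,0,0,0],[0.2,-1,0,0.8,0,0,0]]]'
```

```text
time: 8.95
position: [0.4855, -0.2009, 0.133]
tool_rot: [3.135, -0.15, -0.001]
ft_force: [-0.2, -0.2, 0.6]
grip_width: 0.338
time: 9.15
position: [0.4856, -0.201, 0.133]
tool_rot: [3.135, -0.15, -0.002]
ft_force: [-3.1, 0.9, 6.7]
grip_width: 0.337
time: 9.35
position: [0.4853, -0.201, 0.1328]
tool_rot: [3.134, -0.15, 0.001]
ft_force: [-2.6, 1.3, 8.6]
grip_width: 0.341
```

```bash
python3 -m creep '[[[0.2,-0.5,0,-0.9,0,0,0],[0.2,-0.5,0,-0.9,0,0,0]]]'; python3 -m creep '[[[0.2,-0.9,0,0.5,0,0,0],[0.2,-0.9,0,0.5,0,0,0]]]';python3 -m creep '[[[0.2,-0.9,0,0.5,0,0,0],[0.2,-0.9,0,0.5,0,0,0]]]'
```

```text
time: 9.55
position: [0.4847, -0.2009, 0.1326]
tool_rot: [3.135, -0.15, 0.001]
ft_force: [1.1, -0.5, 4.3]
grip_width: 0.342
time: 9.75
position: [0.484, -0.2009, 0.1322]
tool_rot: [3.135, -0.15, 0.002]
ft_force: [2.1, -0.2, 5.1]
grip_width: 0.342
time: 9.95
position: [0.4834, -0.2008, 0.1318]
tool_rot: [3.135, -0.15, 0.003]
ft_force: [2.2, 0.8, 5.0]
grip_width: 0.34
```

```bash
python3 -m creep '[[[0.2,1.3,0,-1,0,0,0],[0.2,1.3,0,-1,0,0,0]]]'; python3 -m creep '[[[0.45,0,0,0,0,0,0],[0.45,0,0,0,0,0,0],[0.45,0,0,0,0,0,0],[0.45,0,0,0,0,0,0]]]' 10; python3 -m creep '[[[0.7,0,0,0,0,0,0],[0.7,0,0,0,0,0,0],[0.7,0,0,0,0,0,0],[0.7,0,0,0,0,0,0]]]' 10
python3 - <<'E'
from h import *
B=cur()@BT;print(ap(np.linalg.inv(GS),B[:3,3])*1000)
E
```

```text
time: 10.15
position: [0.4837, -0.2008, 0.132]
tool_rot: [3.135, -0.15, -0.001]
ft_force: [1.2, -0.9, 3.2]
grip_width: 0.342
time: 10.55
position: [0.4829, -0.2006, 0.1314]
tool_rot: [3.136, -0.15, -0.004]
ft_force: [0.1, 0.7, -0.1]
grip_width: 0.442
time: 10.95
position: [0.4835, -0.2007, 0.1319]
tool_rot: [3.135, -0.15, -0.002]
ft_force: [-0.4, -0.4, -0.1]
grip_width: 0.677
[[ 0.59171089 -2.00587313 -0.12244095]]
```

```bash
python3 -m creep '[[[0.8,0,0,-15,0,0,0],[0.8,0,0,-45,0,0,0],[0.8,0,0,-90,0,0,0],[0.8,0,0,-90,0,0,0]]]' 10
cat >> h.py <<'E'
def vf(x,y,z):
    T=np.eye(4);T[:3,:3]=F[:3,:3]@FL;T[:3,3]=ap(F,[x,y,z])[0];return T
E
python3 - <<'E'
from h import *
to(vf(.1137,0,.19));t=ctrl.get_image("top")[:,:,::-1];s=ctrl.get_image("side")[:,:,::-1]
cv2.imwrite("pics/top3.png",t)
G=(0,255,0);L=[]
for dx in(-.001,):
  B=slant(F,dx,0,.035);B[:3,3]=ap(B,[.003,-.002,0])[0]
  for x in(-.009,.009): L.append((proj("side",ap(B,[[x,.015,.095],[x,.015,.16],[x,-.015,.16],[x,-.015,.095],[x,.015,.095]])),G))
crop(s,270,100,90,110,5.4,"pics/s3.png",L)
E
```

```text
time: 11.35
position: [0.4874, -0.2015, 0.2293]
tool_rot: [3.13, -0.149, 0.015]
ft_force: [1.3, -0.3, 0.2]
grip_width: 0.795
 mm [174.3  -2.4  41.1] rv [ 0.007 -0.01   0.   ]
```

View pics/s3.png

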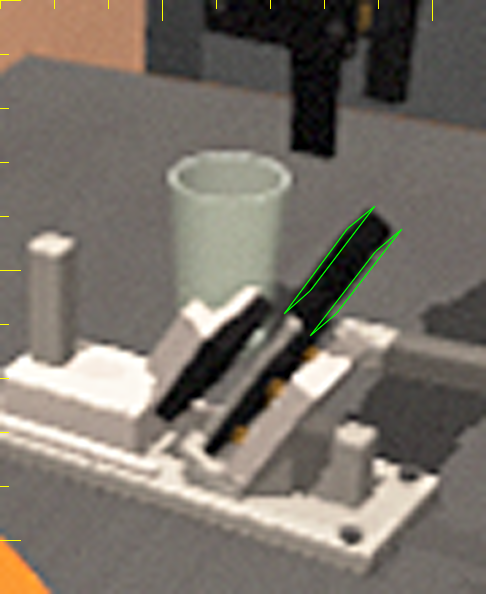

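```bash
python3 -m creep '[[[0.8,45,0,0,0,0,0],[0.8,90,0,10,0,0,0],[0.8,135,0,25,0,0,0],[0.8,175,-2,41,0,-0.01,0],[0.8,175,-2,41,0,-0.01,0]]]' 10
python3 - <<'E'
from h import *
to(vf(.1137,0,.085))
E
```

```text
time: 11.95
position: [0.6589, -0.2131, 0.1716]
tool_rot: [-3.133, 0.146, 0.032]
ft_force: [-1.0, 0.5, -1.5]
grip_width: 0.799
 mm [ 4.7  2.9 86.6] rv [-0.004  0.021  0.002]
```

```bash
python3 -m creep '[[[0.8,0,0,0,0,0,0],[0.8,0,0,0,0,0,0]]]';python3 - <<'E'
from h import *
to(vf(.1137,0,.085))
E
```

```text
time: 12.15
position: [0.6572, -0.2153, 0.1812]
tool_rot: [3.135, -0.15, -0.018]
ft_force: [-0.2, 0.3, -0.1]
grip_width: 0.802
 mm [ 5.4 -0.1 96.1] rv [ 0.003  0.011 -0.   ]
```

```bash
python3 -m creep '[[[0.8,5,0,30,0,0.011,0],[0.8,5,0,60,0,0.011,0],[0.8,5,0,85,0,0.011,0],[0.8,5,0,96,0,0.011,0],[0.6,5,0,96,0,0.011,0]]]' 10; python3 -m creep '[[[0.35,0,0,0,0,0,0],[0.35,0,0,0,0,0,0],[0.35,0,0,0,0,0,0],[0.3,0,0,0,0,0,0],[0.3,0,0,0,0,0,0]]]' 6;python3 -m creep '[[[0.1,0,0,0,0,0,0],[0.1,0,0,0,0,0,0],[0.1,0,0,0,0,0,0],[0.1,0,0,0,0,0,0],[0.1,0,0,0,0,0,0]]]' 6
python3 - <<'E'
from h import *
to(vf(.1137,0,.085))
E
```

```text
time: 12.65
position: [0.6604, -0.2164, 0.0847]
tool_rot: [3.135, -0.151, -0.002]
ft_force: [0.2, -0.3, 0.4]
grip_width: 0.766
time: 13.15
position: [0.6621, -0.2159, 0.0851]
tool_rot: [3.135, -0.15, 0.001]
ft_force: [1.0, 1.0, -0.0]
grip_width: 0.35
time: 13.65
position: [0.6618, -0.2169, 0.0847]
tool_rot: [3.134, -0.151, 0.0]
ft_force: [0.3, -3.0, -0.5]
grip_width: 0.23
 mm [-0.4 -1.  -0.3] rv [ 0.004 -0.    -0.001]
```

```bash
python3 -m creep '[[[0.1,0,0.6,0,0,0,0],[0.1,0,0.6,0,0,0,0],[0.1,0,0.6,0,0,0,0]]]' 30
python3 -m creep '[[[0.1,-1,0,0,0,0,0],[0.1,-2,0,0,0,0,0],[0.1,-3,0,0,0,0,0]]]'
python3 -m creep '[[[0.1,-1,0,0,0,0,0],[0.1,-2,0,0,0,0,0],[0.1,-3,0,0,0,0,0]]]'
```

```text
time: 13.95
position: [0.6618, -0.2169, 0.0847]
tool_rot: [3.135, -0.15, 0.0]
ft_force: [0.7, -4.1, -0.3]
grip_width: 0.226
time: 14.25
position: [0.6616, -0.2169, 0.0847]
tool_rot: [3.135, -0.15, 0.01]
ft_force: [10.2, -5.7, -6.7]
grip_width: 0.228
time: 14.55
position: [0.6587, -0.2167, 0.0847]
tool_rot: [3.135, -0.15, 0.011]
ft_force: [10.1, -5.3, -6.0]
grip_width: 0.224
```

```bash
f(){ grep -E 'position|ft_force' | tr '\n' ' '; echo; }
python3 -m creep '[[[0.1,-1,0,0,0,0,0],[0.1,-2,0,0,0,0,0],[0.1,-3,0,0,0,0,0]]]'|f
python3 -m creep '[[[0.1,-1,0,0,0,0,0],[0.1,-2,0,0,0,0,0]]]'|f
python3 -m creep '[[[0.1,-1,0,0,0,0,0]]]'|f
python3 -m creep '[[[0.1,-1,0,0,0,0,0]]]'|f
python3 -m creep '[[[0.1,-1,0,0,0,0,0]]]'|f
python3 -m creep '[[[0.1,-1,0,0,0,0,0]]]'|f
python3 -m creep '[[[0.1,-1,0,0,0,0,0]]]'|f
python3 - <<'E'
from h import *
t=ctrl.get_image("top")[:,:,::-1];s=ctrl.get_image("side")[:,:,::-1];cv2.imwrite("pics/side4.png",s)
p=ap(np.linalg.inv(F),cur()[:3,3])[0];print(p)
E
```

```text
position: [0.6557, -0.2164, 0.0847] ft_force: [9.5, -5.4, -6.6] 
position: [0.6538, -0.2162, 0.0847] ft_force: [9.6, -4.2, -7.1] 
position: [0.6528, -0.2161, 0.0847] ft_force: [10.0, -5.2, -6.1] 
position: [0.6518, -0.2159, 0.0847] ft_force: [9.2, -5.8, -5.3] 
position: [0.6508, -0.2159, 0.0847] ft_force: [9.7, -5.4, -5.7] 
position: [0.6498, -0.2158, 0.0847] ft_force: [9.7, -5.7, -6.2] 
position: [0.6488, -0.2157, 0.0847] ft_force: [10.1, -5.1, -6.3] 
[ 0.10085797 -0.00098004  0.08472254]
```

```bash
f(){ grep -E 'position|ft_force' | tr '\n' ' '; echo; }
python3 -m creep '[[[0.1,-0.7,0,0,0,0,0]]]'|f
python3 -m creep '[[[0.1,-0.7,0,0,0,0,0]]]'|f
python3 -m creep '[[[0.1,-0.7,0,0,0,0,0]]]'|f
python3 -m creep '[[[0.1,-0.7,0,0,0,0,0]]]'|f
```

```text
position: [0.6481, -0.2156, 0.0847] ft_force: [8.9, -5.2, -6.8] 
position: [0.6474, -0.2155, 0.0847] ft_force: [9.7, -5.3, -6.5] 
position: [0.6467, -0.2154, 0.0847] ft_force: [10.2, -4.7, -6.9] 
position: [0.646, -0.2154, 0.0847] ft_force: [9.1, -5.1, -5.5]
```

```bash
f(){ grep -E 'position|ft_force' | tr '\n' ' '; echo; }
python3 -m creep '[[[0.1,-0.7,0,0,0,0,0]]]'|f
python3 -m creep '[[[0.1,-0.7,0,0,0,0,0]]]'|f
```

```text
position: [0.6453, -0.2153, 0.0847] ft_force: [9.8, -5.0, -6.9] 
position: [0.6446, -0.2153, 0.0847] ft_force: [10.0, -5.3, -6.4]
```

```bash
f(){ grep -E 'position|ft_force' | tr '\n' ' '; echo; }
python3 -m creep '[[[0.1,-0.7,0,0,0,0,0]]]'|f
python3 -m creep '[[[0.1,-0.7,0,0,0,0,0]]]'|f
python3 -m creep '[[[0.1,-0.7,0,0,0,0,0]]]'|f
```

```text
position: [0.6439, -0.2152, 0.0847] ft_force: [8.7, -5.5, -7.2] 
position: [0.6434, -0.2151, 0.0847] ft_force: [10.8, -5.7, -7.7] 
position: [0.643, -0.2151, 0.0847] ft_force: [10.9, -5.0, -8.2]
```

```bash
f(){ grep -E 'position|ft_force' | tr '\n' ' '; echo; }
python3 -m creep '[[[0.1,-0.5,0,0,0,0,0]]]'|f
python3 -m creep '[[[0.1,-0.5,0,0,0,0,0]]]'|f
```

```text
position: [0.6427, -0.2151, 0.0847] ft_force: [11.7, -5.6, -8.2] 
position: [0.6423, -0.215, 0.0847] ft_force: [11.8, -5.6, -8.0]
```

```bash
f(){ grep -E 'position|ft_force' | tr '\n' ' '; echo; }
python3 -m creep '[[[0.1,-0.4,0,0,0,0,0]]]'|f
python3 -m creep '[[[0.1,-0.4,0,0,0,0,0]]]'|f
python3 -m creep '[[[0.1,-0.4,0,0,0,0,0]]]'|f
```

```text
position: [0.642, -0.215, 0.0847] ft_force: [11.9, -6.1, -8.7] 
position: [0.6416, -0.215, 0.0847] ft_force: [12.5, -6.0, -8.5] 
position: [0.6414, -0.2149, 0.0847] ft_force: [12.7, -5.5, -8.7]
```

```bash
f(){ grep -E 'position|ft_force|width' | tr '\n' ' '; echo; }
python3 -m creep '[[[0.1,-0.5,0,0,0,0,0]]]'|f
python3 -m creep '[[[0.1,1,0,0,0,0,0],[0.1,2.2,0,0,0,0,0],[0.1,2.2,0,0,0,0,0]]]'|f
```

```text
position: [0.641, -0.2149, 0.0847] ft_force: [12.7, -6.0, -9.0] grip_width: 0.228 
position: [0.6409, -0.2149, 0.0847] ft_force: [6.5, -4.2, -4.5] grip_width: 0.226
```

```bash
f(){ grep -E 'position|ft_force|width' | tr '\n' ' '; echo; }
python3 -m creep '[[[0.1,1,0.8,0,0,0,0],[0.1,2,1.5,0,0,0,0],[0.1,2,1.5,0,0,0,0]]]'|f
python3 -m creep '[[[0.26,0,0,0,0,0,0],[0.3,0,0,0,0,0,0],[0.4,0,0,0,0,0,0],[0.6,0,0,0,0,0,0],[0.75,0,0,0,0,0,0]]]'|f
python3 -m creep '[[[0.75,0,0,0,0,0,0],[0.75,0,0,0,0,0,0]]]'|f
python3 - <<'E'
from h import *
print(np.round(ctrl.get_state()["joint_positions"],3))
E
```

```text
position: [0.6409, -0.2149, 0.0847] ft_force: [0.2, -1.4, 0.0] grip_width: 0.225 
position: [0.6409, -0.2158, 0.0846] ft_force: [0.5, -0.5, 0.0] grip_width: 0.487 
position: [0.6409, -0.216, 0.0846] ft_force: [0.3, 0.6, -0.7] grip_width: 0.669 
[ 0.685  0.526 -0.541  1.521  0.287  1.174 -1.574]
```

```bash
python3 -m creep '[[[0.75,0,0,-40,0,0,0],[0.75,0,0,-85,0,0,0],[0.75,-30,0,-125,0,0,0],[0.75,-80,0,-140,0,0,0],[0.75,-120,0,-144,0,0,0]]]' 10;  python3 - <<'E'
from h import *
T=np.eye(4);T[:3,:3]=Tg[:3,:3];T=vf(0,0,0);T[:3,3]=[.482,-.2008,.229];to(T)
E
```

```text
time: 18.95
position: [0.5215, -0.2038, 0.2312]
tool_rot: [3.134, -0.148, 0.006]
ft_force: [-0.3, -0.8, 1.4]
grip_width: 0.753
 mm [-39.6   0.7   2. ] rv [ 0.004 -0.004  0.001]
```

```bash
python3 -m creep '[[[0.75,-40,1,2,0,0,0],[0.75,-40,1,2,0,0,0],[0.75,-40,1,2,0,0,0]]]' 10;  python3 - <<'E'
from h import *
T=vf(0,0,0);T[:3,3]=[.482,-.2008,.132];to(T)
E
```

```text
time: 19.25
position: [0.4812, -0.2018, 0.2272]
tool_rot: [3.134, -0.152, 0.001]
ft_force: [0.3, 0.2, 0.2]
grip_width: 0.751
 mm [ 0.6 -1.5 95.2] rv [ 0.004 -0.001 -0.001]
```

```bash
f(){ grep -E 'position|ft_force|width' | tr '\n' ' '; echo; }
python3 -m creep '[[[0.75,0,-1,40,0,0,0],[0.75,0,-1,75,0,0,0],[0.75,0,-1,94,0,0,0],[0.75,0,-1,94,0,0,0],[0.6,0,-1,94,0,0,0]]]' 6|f
python3 -m creep '[[[0.45,0,0,0,0,0,0],[0.45,0,0,0,0,0,0],[0.38,0,0,0,0,0,0],[0.38,0,0,0,0,0,0],[0.38,0,0,0,0,0,0]]]' 6|f
python3 -m creep '[[[0.2,0,0,0,0,0,0],[0.2,0,0,0,0,0,0],[0.2,0,0,0,0,0,0]]]' 6|f
python3 -m creep '[[[0.2,0,0,0,0,0,0],[0.2,0,0,0,0,0,0],[0.2,0,0,0,0,0,0]]]' 40|f
```

```text
position: [0.4831, -0.2002, 0.1331] ft_force: [-0.6, 0.3, 1.1] grip_width: 0.717 
position: [0.4818, -0.2007, 0.133] ft_force: [-0.5, 1.0, -0.7] grip_width: 0.392 
position: [0.4816, -0.2007, 0.1328] ft_force: [-0.7, -0.6, 2.1] grip_width: 0.348 
position: [0.4816, -0.2007, 0.1328] ft_force: [-1.7, -0.5, 2.4] grip_width: 0.342
```

```bash
f(){ grep -E 'position|ft_force|width' | tr '\n' ' '; echo; }
python3 -m creep '[[[0.2,-1,0,-1.7,0,0,0],[0.2,-2,0,-3.5,0,0,0]]]' 40|f
python3 -m creep '[[[0.2,-2,0,-3.5,0,0,0],[0.2,-4,0,-7,0,0,0]]]'|f
python3 -m creep '[[[0.2,-2,0,-3.5,0,0,0],[0.2,-4,0,-7,0,0,0],[0.2,-6,0,-10.4,0,0,0]]]'|f
python3 -m creep '[[[0.2,-2.5,0,-4.3,0,0,0],[0.2,-5,0,-8.7,0,0,0],[0.2,-7.5,0,-13,0,0,0]]]'|f
python3 -m creep '[[[0.2,-2.5,0,-4.3,0,0,0],[0.2,-5,0,-8.7,0,0,0],[0.2,-7.5,0,-13,0,0,0]]]'|f
python3 -m creep '[[[0.2,-2.5,0,-4.3,0,0,0],[0.2,-5,0,-8.7,0,0,0],[0.2,-7.5,0,-13,0,0,0]]]'|f
```

```text
position: [0.48, -0.2002, 0.1358] ft_force: [2.5, -0.1, -3.5] grip_width: 0.341 
position: [0.4757, -0.1997, 0.1432] ft_force: [2.7, 0.3, -3.7] grip_width: 0.339 
position: [0.4695, -0.1993, 0.1539] ft_force: [2.5, -0.3, -3.2] grip_width: 0.344 
position: [0.462, -0.1986, 0.167] ft_force: [3.2, -0.0, -4.1] grip_width: 0.344 
position: [0.4545, -0.1978, 0.1799] ft_force: [2.1, -1.4, -4.4] grip_width: 0.344 
position: [0.4471, -0.197, 0.1929] ft_force: [2.1, -0.8, -3.9] grip_width: 0.342
```

```bash
f(){ grep -E 'position|ft_force|width' | tr '\n' ' '; echo; }
python3 -m creep '[[[0.2,-2.5,0,-4.3,0,0,0],[0.2,-5,0,-8.7,0,0,0],[0.2,-7.5,0,-13,0,0,0],[0.2,-12,0,-22,0,0,0],[0.2,-15,0,-40,0,0,0]]]'|f
python3 - <<'E'
from h import *
s=ctrl.get_image("side")[:,:,::-1];cv2.imwrite("pics/side5.png",s);print(np.round(ctrl.get_state()["joint_positions"],3))
C=cur();A=Tg.copy();A[:3,3]+=[-.0495,.0075,.105];to(A);np.save("a.npy",A)
E
```

```text
position: [0.4303, -0.1952, 0.232] ft_force: [-0.4, -0.4, -1.3] grip_width: 0.341 
[ 0.948 -0.048 -0.557  1.833 -0.022  1.347 -1.271]
 mm [ -24.5 -344.9    1.1] rv [ 0.002 -0.002  0.057]
```

```bash
python3 -m creep '[[[0.2,-3,-50,0,0,0,0],[0.2,-5,-100,0,0,0,0.02],[0.2,-5,-150,0,0,0,0.03],[0.2,-10,-200,0,0,0,0.05],[0.2,-15,-250,0,0,0,0.057]]]';python3 -m creep '[[[0.2,-5,-45,0,0,0,0],[0.2,-10,-80,0,0,0,0],[0.2,-11,-94,0,0,0,0],[0.2,-11,-94,0,0,0,0],[0.2,-11,-94,0,0,0,0]]]'
python3 - <<'E'
from h import *
to(np.load("a.npy"));print(ap(np.linalg.inv(RS),Tg[:3,3]),np.round(ctrl.get_state()["joint_positions"],3))
E
```

```text
time: 23.5
position: [0.4406, 0.0558, 0.232]
tool_rot: [3.129, -0.24, -0.0]
ft_force: [1.0, -0.6, -1.1]
grip_width: 0.344
time: 24.0
position: [0.4445, 0.1475, 0.2315]
tool_rot: [3.129, -0.24, -0.001]
ft_force: [0.4, 0.0, -1.4]
grip_width: 0.342
 mm [-4.1 -1.5 -1.7] rv [ 0.001 -0.001 -0.001]
[[-0.04243281 -0.0049997   0.1282    ]] [ 0.675 -0.069 -0.998  1.838 -0.056  1.344 -2.032]
```

```bash
cat >> h.py <<'E'
P2=Tg.copy();P2[:3,3]+=[0,0,.0018]
S2=slant(RS,0,0,0)[:3,:3]
def pr(x,L,y=.003):
    T=P2.copy();T[:3,3]+=S2@[x,y,L];return T
E
python3 - <<'E'
from h import *
for L in(.08,.06,.03,.012): to(pr(.003,L),None,L)
E
```

```text
0.08 mm [ 8.6 -4.7 30.7] rv [ 0.001 -0.001 -0.001]
0.06 mm [18.6 -4.8 48. ] rv [ 0.001 -0.001 -0.001]
0.03 mm [33.6 -4.9 74. ] rv [ 0.001 -0.001 -0.001]
0.012 mm [42.6 -5.  89.6] rv [ 0.001 -0.001 -0.001]
```

```bash
python3 -m creep '[[[0.2,5,-5,15,0,0,0],[0.2,9,-5,31,0,0,0],[0.2,19,-5,48,0,0,0],[0.2,26,-5,61,0,0,0],[0.2,34,-5,74,0,0,0]]]';python3 -m creep '[[[0.2,0,0,0,0,0,0],[0.2,0,0,0,0,0,0]]]'
python3 - <<'E'
from h import *
for L in(.018,.01,.004,0): to(pr(.0025,L),None,L)
s=ctrl.get_image("side")[:,:,::-1]
B=slant(RS,.0195,-.002,.03);D=cur()[:3,3]-pr(0,0)[:3,3];B[:3,3]=ap(B,[.003,0,0])[0]+D;l=[]
l.append((proj("side",ap(B,[[.0,.02,0],[.0,.02,.097],[.0,-.02,.097],[.0,-.02,0],[.0,.02,0]])),(255,255,0)))
crop(s,220,160,95,110,5.4,"pics/s6.png",l)
E
```

```text
time: 24.5
position: [0.4794, 0.1453, 0.1566]
tool_rot: [3.128, -0.245, -0.002]
ft_force: [0.5, 0.0, -1.5]
grip_width: 0.345
time: 24.7
position: [0.4789, 0.1468, 0.1575]
tool_rot: [3.129, -0.242, -0.002]
ft_force: [0.8, 0.5, -1.3]
grip_width: 0.339
0.018 mm [ 5.1 -0.1 10.7] rv [ 0.001  0.    -0.002]
0.01 mm [ 9.1 -0.1 17.6] rv [ 0.001  0.    -0.002]
0.004 mm [12.1 -0.2 22.8] rv [ 0.001  0.    -0.002]
0 mm [14.1 -0.2 26.2] rv [ 0.001  0.    -0.002]
```

View pics/s6.png

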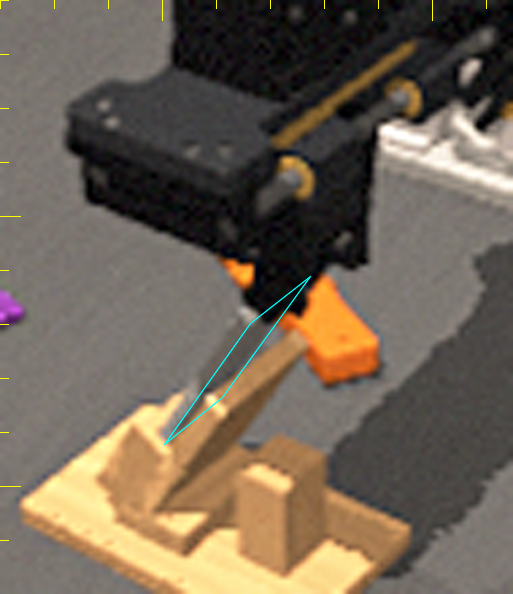

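```bash
f(){ grep -E 'position|ft_force|width' | tr '\n' ' '; echo; }
python3 -m creep '[[[0.2,2,0,4,0,0,0],[0.2,4.5,0,9.5,0,0,0]]]'|f
python3 -m creep '[[[0.2,2,0,3.5,0,0,0],[0.2,4,0,7,0,0,0]]]'|f
python3 -m creep '[[[0.2,1.5,0,2.6,0,0,0],[0.2,2.5,0,4.3,0,0,0]]]'|f
python3 -m creep '[[[0.2,0.5,0,1,0,0,0],[0.2,1,0,1.7,0,0,0]]]'|f
```

```text
position: [0.4841, 0.1473, 0.1488] ft_force: [0.9, -0.4, -2.4] grip_width: 0.336 
position: [0.4876, 0.1468, 0.1408] ft_force: [0.6, -0.0, -1.3] grip_width: 0.339 
position: [0.4899, 0.1465, 0.1365] ft_force: [-0.0, -0.2, -2.1] grip_width: 0.346 
position: [0.4909, 0.1464, 0.1351] ft_force: [0.0, -0.2, -1.6] grip_width: 0.34
```

```bash
f(){ grep -E 'position|ft_force|width' | tr '\n' ' '; echo; }
python3 -m creep '[[[0.2,-0.8,0,0.5,0,0,0],[0.2,-0.8,0,0.5,0,0,0]]]'|f
python3 -m creep '[[[0.2,0.5,0,1,0,0,0],[0.2,0.5,0,1,0,0,0]]]'|f
python3 -m creep '[[[0.2,0.5,0,1,0,0,0],[0.2,0.5,0,1,0,0,0]]]'|f
python3 - <<'E'
from h import *
print((cur()[:3,3]-pr(0,0)[:3,3])@S2*1000)
E
```

```text
position: [0.49, 0.1465, 0.1347] ft_force: [0.2, 0.6, -2.1] grip_width: 0.339 
position: [0.4907, 0.1463, 0.1336] ft_force: [0.3, 0.3, -1.9] grip_width: 0.337 
position: [0.4911, 0.1462, 0.1325] ft_force: [-0.3, 0.3, -1.5] grip_width: 0.343 
[1.48929731 1.20642304 2.0622903 ]
```

```bash
f(){ grep -E 'position|ft_force|width' | tr '\n' ' '; echo; }
python3 -m creep '[[[0.2,0,0,1,0,0,0],[0.2,0,0,1,0,0,0]]]'|f
python3 -m creep '[[[0.2,0,0,1,0,0,0],[0.2,0,0,1,0,0,0]]]'|f
```

```text
position: [0.491, 0.1463, 0.1315] ft_force: [-0.2, -1.0, -1.7] grip_width: 0.339 
position: [0.491, 0.1463, 0.1305] ft_force: [0.6, -0.0, -2.5] grip_width: 0.344
```

```bash
f(){ grep -E 'position|ft_force|width' | tr '\n' ' '; echo; }
python3 -m creep '[[[0.2,0,0,0.8,0,0,0],[0.2,0,0,0.8,0,0,0]]]'|f
python3 - <<'E'
from h import *
print((cur()[:3,3]-pr(0,0)[:3,3])@S2*1000)
E
```

```text
position: [0.4911, 0.1464, 0.1303] ft_force: [-3.1, -0.6, 2.9] grip_width: 0.342 
[0.34854738 1.37930421 0.12043623]
```

```bash
f(){ grep -E 'position|ft_force|width' | tr '\n' ' '; echo; }
python3 -m creep '[[[0.2,-0.6,0,-0.2,0,0,0],[0.2,-0.6,0,-0.2,0,0,0]]]'|f
python3 -m creep '[[[0.2,-0.4,0,0,0,0,0],[0.2,-0.4,0,0,0,0,0]]]'|f
python3 -m creep '[[[0.42,0,0,0,0,0,0],[0.42,0,0,0,0,0,0],[0.42,0,0,0,0,0,0]]]' 6|f
python3 -m creep '[[[0.75,0,0,0,0,0,0],[0.75,0,0,0,0,0,0],[0.75,0,0,0,0,0,0],[0.75,0,0,0,0,0,0]]]' 6|f
python3 -m creep '[[[0.75,0,0,-20,0,0,0],[0.75,0,0,-55,0,0,0],[0.75,0,0,-95,0,0,0],[0.75,0,0,-115,0,0,0],[0.75,0,0,-115,0,0,0]]]' 6|f
python3 -m creep '[[[0.75,0,50,0,0,0,0],[0.75,0,100,0,0,0,0],[0.75,0,150,0,0,0,0],[0.75,0,160,0,0,0,0],[0.75,0,160,0,0,0,0]]]' 6|f
python3 - <<'E'
from h import *
s=ctrl.get_image("side")[:,:,::-1];t=ctrl.get_image("top")[:,:,::-1]
B=slant(RS,.0195,-.001,.03);B[:3,3]=ap(B,[.003,0,0])[0];l=[]
for x in(-.009,.009): l.append((proj("side",ap(B,[[x,.015,.095],[x,.015,.16],[x,-.015,.16],[x,-.015,.095],[x,.015,.095]])),(0,255,0)))
crop(s,215,150,130,130,4.6,"pics/_.png",l);o=np.zeros((600,800,3),np.uint8);a=cv2.imread("pics/_.png")[:,:598];o[:598,:a.shape[1]]=a
b=cv2.resize(t[175:240,190:235],(200,289),interpolation=cv2.INTER_CUBIC);c=cv2.resize(t[140:242,318:368],(150,306),interpolation=cv2.INTER_CUBIC)
o[:289,600:800]=b;o[290:596,600:750]=c;cv2.imwrite("pics/fin.png",o);cv2.imwrite("pics/side7.png",s);cv2.imwrite("pics/top7.png",t)
# shift of the post in side picture since before
E
```

```text
position: [0.4906, 0.1465, 0.13] ft_force: [-0.1, -0.3, -0.1] grip_width: 0.338 
position: [0.49, 0.1464, 0.1298] ft_force: [-0.5, 0.0, -2.9] grip_width: 0.342 
position: [0.4904, 0.1465, 0.1303] ft_force: [-0.1, -0.1, 1.3] grip_width: 0.412 
position: [0.4901, 0.1464, 0.1301] ft_force: [-0.3, -0.5, -0.2] grip_width: 0.691 
position: [0.492, 0.1475, 0.2482] ft_force: [0.1, 0.1, 0.6] grip_width: 0.751 
position: [0.465, -0.0137, 0.2444] ft_force: [0.9, -0.3, -0.5] grip_width: 0.751
```

View pics/fin.png

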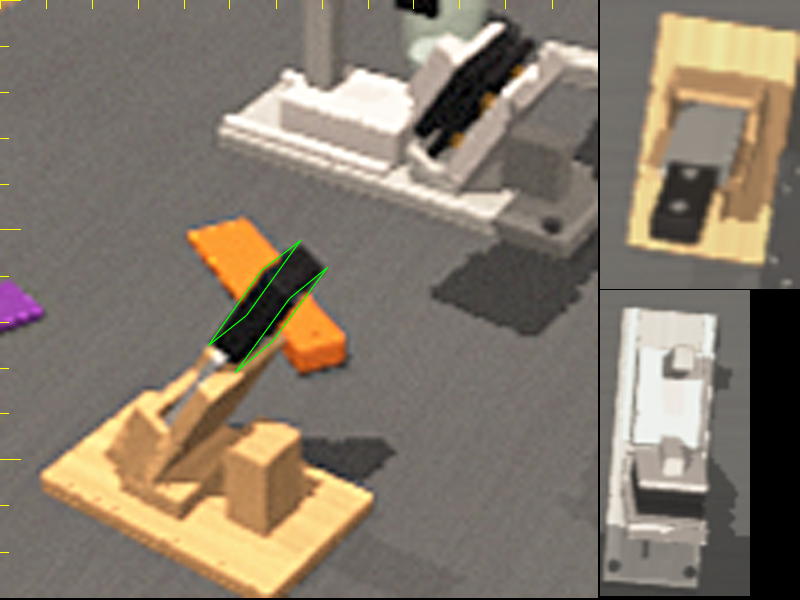

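```bash
python3 -c "
from bench import ctrl
print(ctrl.close_job(),ctrl.get_state()['time'])"
```

```text
the job is handed in; nothing more can be done
the job is handed in; nothing more can be done
```

The gap is set, and the blade is back in its rest and let go. The gripper was clear of everything, and the job was handed in about 30 s in, against the limit of 67 s.

- **Insertion:** I lowered the blade into the gap until its foot met the ledge with a clear rise in force, let it lean on the plate, and released it. The side picture matched the expected seated pose.
- **Jaw setting:** I pinched the post and closed the jaw about 21 mm. Sliding took 9.7 N, and it rose to 12.7 N once the blade was nipped. I then took the load off the post and let go, and the post did not move.
- **How much the plate gave:** This comes out at about 1.7 to 2.3 mm. The travel since first contact and the force rise disagreed by about 0.5 mm, so I stopped between the two. No picture confirmed it to that precision.
- **Drag:** Drawing the blade out met about 2.7 N of steady drag along the slant, beyond its weight.
- **Return to the rest:** The foot met the rest's ledge within 0.2 mm of the expected depth, about 1 mm off centre in width. The last picture shows the blade leaning properly in the rest and the jaw still closed.

**Possible problems:**
- On the way to the rest at the start, joint 2 read -0.301 against its -0.300 limit for a moment. I went to an upright tool at once and kept well clear of that limit afterwards.
- I did not compare before and after pictures of the glasses, the cap and the bar. The arm never worked close to them.

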